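# Draw the thermometer and hold the heater cover open

## Task

Someone needs both hands to change the vials in the dry-block heater, so hold its clear cover for them. The thermometer stands in the block through a hole in the cover: draw it straight up and out first, stand it in the glass beaker and let go, then lift the cover by its black finger grip to 45 degrees from closed and finish while still holding it there, because it falls shut if you let go. Leave the capped bottle and the bench timer standing where they are.

Things in the scene. Friction and masses are not known exactly. Their poses are not given: they have to be found in the camera images.
- heater: White dry-block heater, 220 (x) x 180 (y) x 96 mm high, does not move. Origin at the centre of its underside on the bench; x points from the sloped control panel at the front to the hinge at the back, y left, z up. The closed clear cover lies over the block from x = -44 to 106 mm, 160 mm wide, its flat top at z = 128 mm, with a 13 mm hole over the thermometer well.
- cover (a joint): Angle of the clear cover, rad: 0 closed, grows as its front edge rises, 0.785 is 45 degrees; stops at 1.75. Weighs about 0.28 kg, nearly frictionless: it falls shut from anywhere below about 70 degrees. The hinge line runs along the heater's y through cover_hinge.
- cover_hinge (a point): Point on the cover's hinge line, middle of the heater's back edge, 94 mm above the bench; axes as the heater's.
- cover_grip (a point): Point to pinch on the cover's black finger grip, an upright block 13 (x) x 22 (y) x 34 mm on the cover's top at its front edge; the point is on its middle line, 24 mm above the cover's top. It moves with the cover; closed, it lies 140 mm in front of and 58 mm above the hinge line. Pinched across y, parallel to the hinge, it can pivot between the pads.
- well_mouth (a point): Mouth of the thermometer well in the aluminium block under the cover's hole, 96 mm above the bench, 41 mm behind the heater's origin; the well is 8 mm wide and 40 mm deep.
- thermometer: Stick thermometer, 142 mm long, about 0.04 kg, loose. Origin at the tip of the stem, z along it to the handle. Steel stem 6 mm thick and 82 mm long, then a round grey handle 18 mm thick and 60 mm long. At the start it stands upright, tip on the well's floor, handle from 10 to 70 mm above the cover's top.
- thermometer_tip (a point): Tip of the thermometer's stem (same point as its origin).
- thermometer_grip (a point): Point on the axis in the middle of the thermometer's handle, 114 mm from the tip.
- beaker: Open glass beaker, 56 x 60 x 72 mm high, about 46 mm wide inside, floor 4 mm thick, about 0.12 kg, loose. Origin at the centre of its underside, z up.
- buffer_bottle: Clear glass bottle with a screw cap, 56 x 56 x 103 mm high, loose, bystander; it and the beaker stand left of the heater and may change places. Origin at the centre of its underside.
- bench_timer: Small square mechanical timer with a round dial, 60 x 62 x 33 mm, loose, bystander behind the work. Origin at the centre of its underside.
- open_doors (a point): Near lower corner of the instrument doors that stand open over the right of the bench, fixed: upright panels that run from here 0.21 m ahead and 0.20 m to the left, and 0.45 m up. When swinging past them keep the arm drawn in, tool within about 0.45 m of the base axis.

How it is judged:
By the outcome, as a careful person would: the job done as asked, in the order asked, and still so for the second after the job is handed in, while the arm keeps its last pose, push and grip.
It also fails if it takes over 56 s, if anything falls off the work surface, if the arm or the gripper's body presses on something with over 40 N, if the wrist force passes 120 N, or if a joint passes its speed limit or range.

## Robot

A 6-joint arm with a two-finger parallel gripper is mounted at the origin on a cart in front of the work surface, level with it; the furniture and walls round the work are solid. World frame = base frame: x ahead of the robot, y to its left, z up, the work surface at z = 0. Lengths are in m, angles in rad, forces in N, time in s.
With the tool pointing down it reaches from about 0.35 to 0.85 m from the base axis. Payload 8.1 kg.
Tool frame: the origin (TCP) lies on the mounting face of the last link; the fingertips stand 186 mm ahead of it and the grasp point (between the pads) lies 167 mm ahead of it; z points along the fingers, y is the line along which they close (so a half turn about z gives the same grasp; the last joint's range is limited). The gripper opens to 93 mm and grips with 3 to 60 N. Pads are 15 mm wide; open, the fingers measure 128 mm over their backs; the gripper's body (75 mm by 188 mm) begins 65 mm behind the grasp point.
Start: joints at [1.084, 0.13, 1.488, -0, 1.523, -0.085], TCP at [0.235, 0.552, 0.405] pointing down, gripper open.
Joint ranges: [-2.96, 2.96], [-0.89, 2.26], [0.02, 2.5], [-1.34, 4.48], [0, 2.73], [-2.66, 2.66]. Speed limits (rad/s): [2.39, 2.39, 2.79, 3.14, 3.14, 3.14].

## Interface

Orientations are given as a rotation vector (axis times angle).
In Python, from plant import * gives the robot as it stands. The module is installed in compiled form; this text tells all that it offers.
- The arm moves only by the tool arm_command, never from a script. Its argument "increments" is a list of rows, each a list of 6 numbers: the shift along the tool's x, y, z in units of 0.2 m (1.0 is 0.2 m), then the turn, a rotation vector about the tool's x, y, z in units of pi rad (1.0 is pi rad). A call has exactly 5 rows; each row is the pose to reach, as a shift and turn from the pose commanded when the call began, along the tool's axes at that moment, turning the shorter way round; what a row does not reach only later rows make up. A row lasts 1/8 s, in which the tool goes at most 62.5 mm and 10.7 degrees, less where a joint would pass 70% of its speed; a pose out of reach is approached as far as the arm can. A call with a number of a shift or a turn outside -1 to 1 is refused whole. A call with a gripper value outside its range is refused whole. "fingers" is the closure, from -1 (fully open) to 1 (shut), set as the call begins (left out, the last holds). The fingers move at their own pace and stop on an object; "force" is the grip in N (left out, the last holds). Time passes only in rows, so rows that repeat a pose let the fingers close, or fill a call up. It gives the time, the measured TCP pose, the force, the opening and the grip force at its end, in the units of the state.
- read_state(): the state, without advancing time (a new reading comes with each control period).
- read_camera(name): name is "side" or "top"; returns a dict with "image" (420x560x3 uint8, red, green, blue), "fx", "fy", "cx", "cy" (pixels), "T" (4x4, takes a point from camera to world coordinates). Camera axes: x right, y down, z forward; pixel columns grow to the right and rows downward; lengths in m; the calibration is good to about 2 mm. A picture is of the moment at which its call begins. There is no depth.
- close_job(): hands the job in; it is judged then, once.
The state is a dict: "t": time; "q": joint angles; "dq": joint speeds; "joint_torque": joint torques, N m; "tool_pos": TCP position; "orientation": TCP orientation; "force": force on the tool from outside, world axes, zero at the start; "wrist_torque": the same for the moment, N m; "opening": finger opening in m; "gripper_force": force on a finger pad.
Only numpy, scipy, OpenCV 4.12 (cv2) and the standard library are available. Lean on these libraries where they do the work, as an engineer would, in place of code of your own. Each camera call takes 0.05 s, during which the arm holds its last target. There are 200 camera calls.

## Working session

There is one attempt and no reset: what is moved stays moved. The work goes in short steps, Python scripts to look and compute and a tool call to move; the robot and the scene stay as the last step left them, time stands still between calls to the robot, and variables do not carry over. Pictures are saved under pics/ and viewed, at most 11 in all, crops included, and the job is handed in when it is done.

Besides the shell and the picture viewer there is one more tool, called after "Request:" as name(argument=value, ...), one argument or row to a line, values as JSON. arm_command: Moves the arm, as the interface text tells. Shifts and turns lie within -1 to 1; 1 stands for 0.2 m of shift or pi rad of turn. Its arguments: {"type":"object","properties":{"increments":{"type":"array","items":{"type":"array","items":{"type":"number","minimum":-1,"maximum":1}}},"fingers":{"type":"number"},"force":{"type":"number"}},"required":["increments"]}

```bash
mkdir -p pics; python3 - <<'E'
from plant import *
import cv2,numpy as np
s=read_state();print({k:np.round(v,3).tolist() for k,v in s.items()})
for n in("top","side"):
    c=read_camera(n);cv2.imwrite(f"pics/{n}0.png",c["image"][:,:,::-1]);print(n,c["fx"],c["fy"],c["cx"],c["cy"],np.round(c["T"],4).tolist())
E
```

```text
{'t': 0.0, 'q': [1.084, 0.131, 1.489, -0.0, 1.523, -0.085], 'dq': [-0.001, -0.002, -0.001, 0.001, -0.001, -0.0], 'joint_torque': [0.003, -55.984, -49.176, 0.077, 0.035, -0.0], 'tool_pos': [0.235, 0.552, 0.404], 'orientation': [-0.627, -3.078, 0.003], 'force': [-0.742, 0.717, 0.162], 'wrist_torque': [-0.051, 0.005, 0.017], 'gripper_force': 0.0, 'opening': 0.093}
top 535.9411942397123 535.9411942397123 282.47892996698096 201.59448168560982 [[-0.0022, -0.986, 0.167, 0.2537], [-0.9999, -0.0, -0.0134, 0.0643], [0.0132, -0.167, -0.9859, 1.8465], [0.0, 0.0, 0.0, 1.0]]
side 462.32668600402303 462.32668600402303 286.60855012555066 210.4960874114799 [[0.864, -0.2898, 0.4118, -0.0452], [-0.5032, -0.4662, 0.7276, -1.0115], [-0.0189, -0.8359, -0.5486, 1.0356], [0.0, 0.0, 0.0, 1.0]]
```

View pics/top0.png

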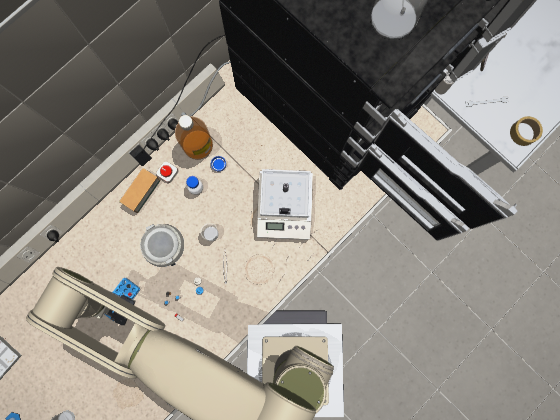

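View pics/side0.png

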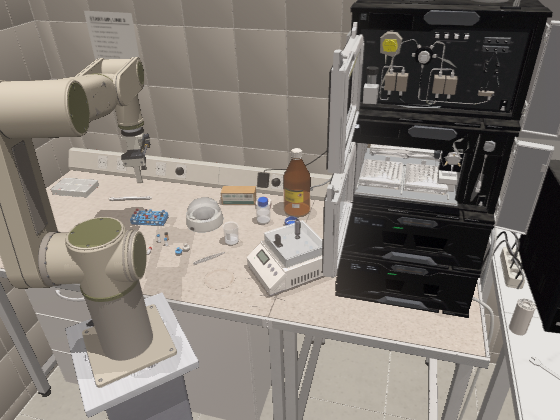

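The top view shows the heater around (285,205), the beaker at (209,233), the capped bottle at (194,185) and the timer at (166,172). In the side view the beaker is at (231,233) and the thermometer at about (297,230). Next I'll enlarge both.

```bash
python3 - <<'E'
import cv2
a=cv2.imread("pics/top0.png")[155:255,190:320];cv2.imwrite("pics/tc.png",cv2.resize(a,None,fx=6,fy=6,interpolation=2))
a=cv2.imread("pics/side0.png")[190:300,210:340];cv2.imwrite("pics/sc.png",cv2.resize(a,None,fx=5,fy=5,interpolation=2))
E
```

```text
(no output)
```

View pics/tc.png

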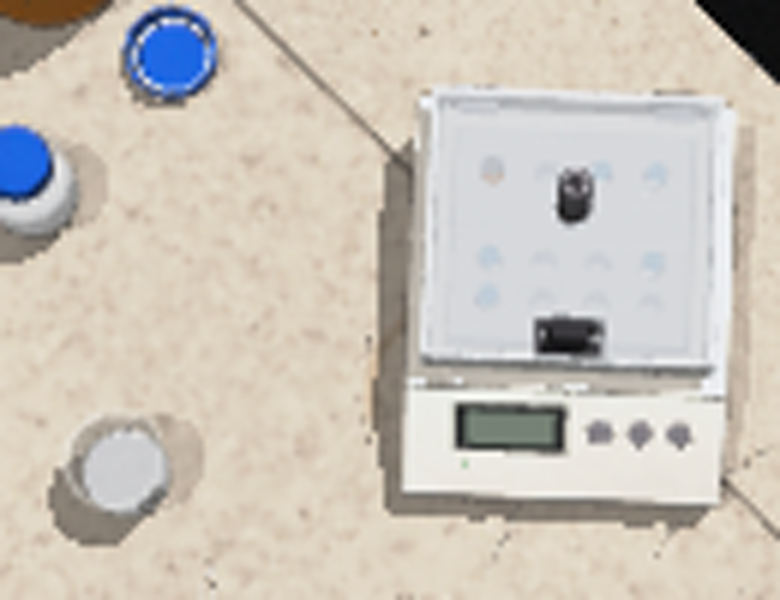

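View pics/sc.png

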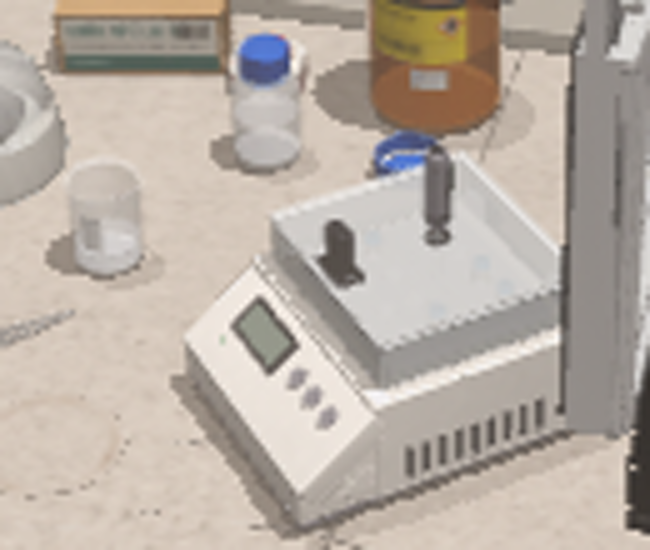

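The crops give these positions. Top crop: handle top (577,180), cover grip (570,335), cover corners (425,95), (733,102), (712,368) and (424,358), beaker near (122,468). Side crop: handle (438,150) to (437,225), grip top (338,226), beaker base (108,258). I'll fit the heater pose and triangulate the rest.

```bash
cat > h.py <<'E'
from plant import *
import numpy as np
from scipy.optimize import least_squares
from scipy.spatial.transform import Rotation as R
def cams(): return {n:read_camera(n) for n in("top","side")}
def proj(c,p):
    q=np.linalg.inv(c["T"])@np.r_[p,1]; return np.array([c["fx"]*q[0]/q[2]+c["cx"],c["fy"]*q[1]/q[2]+c["cy"]])
def onz(c,u,z):
    d=c["T"][:3,:3]@[(u[0]-c["cx"])/c["fx"],(u[1]-c["cy"])/c["fy"],1];o=c["T"][:3,3];return o+d*(z-o[2])/d[2]
def T(u,v): return ((u+.5)/6-.5+190,(v+.5)/6-.5+155)
def S(u,v): return ((u+.5)/5-.5+210,(v+.5)/5-.5+190)
E
python3 - <<'E'
from h import *
c=cams()
obs=[("top",T(425,93),(106,80,128)),("top",T(733,102),(106,-80,128)),("top",T(712,368),(-44,-80,128)),("top",T(422,358),(-44,80,128)),
("side",S(272,217),(-44,80,128)),("side",S(382,350),(-44,-80,128)),("side",S(562,262),(106,-80,128)),("side",S(455,152),(106,80,128)),("side",S(303,528),(-110,-90,0)),
("top",T(577,180),(41,0,198)),("side",S(438,150),(41,0,198)),("side",S(338,224),(-34,0,162)),("top",T(570,325),(-34,0,162))]
def w(p,m): 
    a=np.array(m)/1000;return np.r_[p[:2]+R.from_euler('z',p[2]).as_matrix()[:2,:2]@a[:2],a[2]]
f=lambda p:np.concatenate([proj(c[n],w(p,m))-u for n,u,m in obs])
r=least_squares(f,[.5,.05,0],loss='soft_l1');print(r.x,np.round(f(r.x).reshape(-1,2),1).tolist())
for k,m in dict(hinge=(106,0,94),grip=(-34,0,152),therm=(41,0,170)).items():print(k,w(r.x,m))
print("therm top",onz(c["top"],T(577,180),.198),"side",onz(c["side"],S(438,150),.198))
print("grip top",onz(c["top"],T(570,328),.162),onz(c["side"],S(338,226),.162))
print("beaker rim/base",onz(c["top"],T(118,462),.072),onz(c["top"],T(125,470),.004),onz(c["side"],S(105,178),.072),onz(c["side"],S(108,256),.0))
print("bottle cap top",onz(c["top"],T(18,160),.103),onz(c["side"],S(265,45),.103),"base",onz(c["side"],S(268,152),0))
E
```

```text
[ 0.54403343  0.03526038 -0.02999048] [[0.3, -0.8], [-2.3, -0.8], [0.3, 0.0], [-0.8, 0.2], [-0.5, -0.4], [0.3, -0.5], [5.3, 2.3], [1.7, -0.1], [0.0, 3.7], [-0.8, 0.6], [0.1, 0.3], [-0.3, 1.5], [-0.5, 1.8]]
hinge [0.64998576 0.03208187 0.094     ]
grip [0.51004872 0.0362799  0.152     ]
therm [0.58501499 0.03403096 0.17      ]
therm top [0.58704664 0.03151435 0.198     ] side [0.58554891 0.03547361 0.198     ]
grip top [0.5143213  0.03477041 0.162     ] [0.51384831 0.04080962 0.162     ]
beaker rim/base [0.45325054 0.28362619 0.072     ] [0.4562779  0.28792311 0.004     ] [0.45583925 0.28984538 0.072     ] [0.45307727 0.29318755 0.        ]
bottle cap top [0.61738595 0.33837255 0.103     ] [0.61839067 0.34578047 0.103     ] base [0.61863742 0.3516278  0.        ]
```

```bash
cat >> h.py <<'E'
YAW=-0.03
def Rt(tilt=0,yaw=YAW,flip=0):
    # tool down, tool y along heater y; tilt>0: fingers point ahead (body leans back to robot)
    return (R.from_euler('z',yaw)*R.from_euler('y',-tilt)*R.from_matrix(np.diag([1.,-1,-1]) if not flip else np.diag([-1.,1,-1])))
def plan(g,tilt=0,yaw=YAW,flip=0):
    s=read_state();R0=R.from_rotvec(s["orientation"]);R1=Rt(tilt,yaw,flip)
    tcp=np.array(g)-R1.as_matrix()[:,2]*.167
    d=R0.inv().apply(tcp-s["tool_pos"]);r=(R0.inv()*R1).as_rotvec()
    print("t",round(s["t"],2),"grasp",np.round(s["tool_pos"]+R0.as_matrix()[:,2]*.167,4),"units",np.round(d/.2,3),np.round(r/np.pi,4),"mm",round(np.linalg.norm(d)*1e3),"deg",round(np.degrees(np.linalg.norm(r)),1),"F",np.round(s["force"],1),"open",round(s["opening"],4),"gf",round(s["gripper_force"],1),"q",np.round(s["q"],2))
E
python3 - <<'E'
from h import *
print(R.from_rotvec(read_state()["orientation"]).as_matrix().round(3))
plan((.586,.0335,.27));plan((.586,.0335,.27),flip=1)
c=cams()
for z in(.1,.2,.3,.5):print(z,onz(c["side"],(328,272),z),onz(c["side"],(525,235),z),onz(c["top"],(440,240),z),onz(c["top"],(345,185),z))
E
```

```text
[[-0.92   0.391 -0.001]
 [ 0.391  0.92  -0.001]
 [ 0.    -0.001 -1.   ]]
t 0.2 grasp [0.2345 0.5519 0.2371] units [-2.631 -1.699 -0.163] [-1.000e-04  5.000e-04  8.816e-01] mm 627 deg 158.7 F [ 0.6  0.2 -0.2] open 0.093 gf 0.0 q [ 1.08  0.13  1.49  0.    1.52 -0.09]
t 0.2 grasp [0.2345 0.5519 0.2371] units [-2.631 -1.699 -0.163] [-3.000e-04 -1.000e-04 -1.184e-01] mm 627 deg 21.3 F [ 0.6  0.2 -0.2] open 0.093 gf 0.0 q [ 1.08  0.13  1.49  0.    1.52 -0.09]
0.1 [ 0.59205117 -0.13387913  0.1       ] [ 1.26175822 -0.32313283  0.1       ] [ 0.4218136 -0.475643   0.1      ] [ 0.60553769 -0.16765561  0.1       ]
0.2 [ 0.52393524 -0.2276914   0.2       ] [ 1.12205836 -0.39671607  0.2       ] [ 0.41218623 -0.44473029  0.2       ] [ 0.58539093 -0.15437718  0.2       ]
0.3 [ 0.45581931 -0.32150367  0.3       ] [ 0.98235851 -0.47029931  0.3       ] [ 0.40255886 -0.41381758  0.3       ] [ 0.56524416 -0.14109875  0.3       ]
0.5 [ 0.31958745 -0.5091282   0.5       ] [ 0.70295881 -0.61746579  0.5       ] [ 0.38330412 -0.35199216  0.5       ] [ 0.52495062 -0.11454189  0.5       ]
```

Request:
arm_command(
  increments=[
    [-0.2,-0.13,-0.05,0,0,0],
    [-0.42,-0.27,-0.1,0,0,0],
    [-0.62,-0.4,-0.15,0,0,0],
    [-0.82,-0.53,-0.16,0,0,0],
    [-1,-0.65,-0.16,0,0,0],
  ],
  fingers=-1,
  force=20,
)

```text
t: 0.92
tool_pos: [0.3686, 0.3529, 0.4372]
orientation: [0.627, 3.078, 0.001]
force: [0.7, -0.5, -0.4]
opening: 0.0929
gripper_force: 0.0
```

Request:
arm_command(
  increments=[
    [-0.25,-0.16,0,0,0,-0.024],
    [-0.48,-0.3,0,0,0,-0.048],
    [-0.7,-0.45,0,0,0,-0.072],
    [-0.88,-0.57,0,0,0,-0.096],
    [-1,-0.65,0,0,0,-0.118],
  ],
)

```text
t: 1.55
tool_pos: [0.5019, 0.1546, 0.4367]
orientation: [0.048, 3.141, -0.0]
force: [-0.1, 0.0, -1.1]
opening: 0.0932
gripper_force: 0.0
```

```bash
python3 -c "
from h import *
plan((.586,.0335,.27),flip=1)"
```

```text
t 1.55 grasp [0.502  0.1546 0.2697] units [-0.439 -0.592 -0.001] [-0.0001  0.0001 -0.0001] mm 147 deg 0.0 F [-0.1  0.  -1.1] open 0.0932 gf 0.0 q [ 0.2  -0.08  1.65 -0.    1.58 -1.34]
```

Request:
arm_command(
  increments=[
    [-0.12,-0.17,0,0,0,0],
    [-0.25,-0.34,0,0,0,0],
    [-0.36,-0.49,0,0,0,0],
    [-0.439,-0.592,0,0,0,0],
    [-0.439,-0.592,0,0,0,0],
  ],
)

```text
t: 2.17
tool_pos: [0.5857, 0.0339, 0.4363]
orientation: [-0.053, -3.141, 0.0]
force: [0.1, -0.5, -0.8]
opening: 0.0933
gripper_force: 0.0
```

Request:
arm_command(
  increments=[
    [0,0,0.12,0,0,0],
    [0,0,0.25,0,0,0],
    [0,0,0.38,0,0,0],
    [0,0,0.49,0,0,0],
    [0,0,0.49,0,0,0],
  ],
)

```text
t: 2.8
tool_pos: [0.584, 0.0363, 0.3366]
orientation: [-0.047, -3.137, -0.001]
force: [0.1, 0.2, 0.0]
opening: 0.0933
gripper_force: 0.0
```

```bash
python3 -c "
from h import *
plan((.586,.0335,.17),flip=1)
import cv2
c=read_camera('side');a=c['image'][150:290,230:370,::-1];cv2.imwrite('pics/s1.png',cv2.resize(a,None,fx=4,fy=4,interpolation=2))
print(proj(c,[.586,.0335,.17]))"
```

```text
t 2.8 grasp [0.5832 0.0364 0.1696] units [-0.011 -0.014 -0.002] [ 0.0001 -0.0014 -0.0001] mm 4 deg 0.2 F [0.1 0.2 0. ] open 0.0933 gf 0.0 q [-0.03  0.13  1.61  0.    1.4  -1.57]
[297.69136857 226.9949448 ]
```

View pics/s1.png

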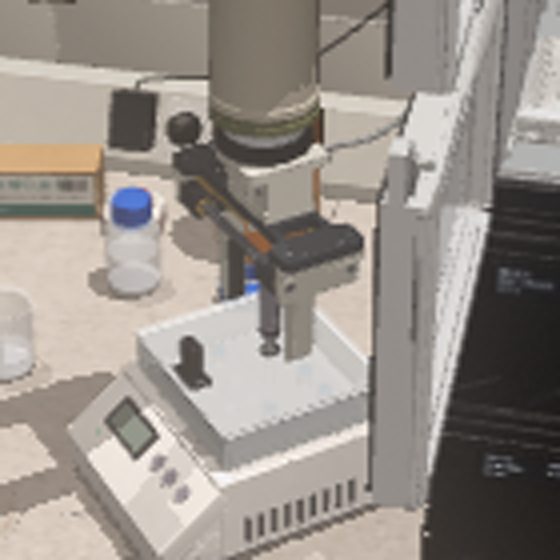

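The handle (crop 270,310) stands between the open fingers, which clear the cover. I'll apply the few mm of correction and then close.

Request:
arm_command(
  increments=[
    [-0.011,-0.014,0,0,0,0],
    [-0.011,-0.014,0,0,0,0],
    [-0.011,-0.014,0,0,0,0],
    [-0.011,-0.014,0,0,0,0],
    [-0.011,-0.014,0,0,0,0],
  ],
)

```text
t: 3.48
tool_pos: [0.5873, 0.0325, 0.3388]
orientation: [0.049, 3.141, 0.0]
force: [0.6, -0.0, -0.1]
opening: 0.0928
gripper_force: 0.0
```

Request:
arm_command(
  increments=[
    [0,0,0,0,0,0],
    [0,0,0,0,0,0],
    [0,0,0,0,0,0],
    [0,0,0,0,0,0],
    [0,0,0,0,0,0],
  ],
  fingers=1,
  force=15,
)

```text
t: 4.1
tool_pos: [0.5873, 0.0326, 0.3387]
orientation: [0.049, 3.141, -0.0]
force: [0.7, -0.2, -0.3]
opening: 0.0477
gripper_force: 0.0
```

Request:
arm_command(
  increments=[
    [0,0,0,0,0,0],
    [0,0,0,0,0,0],
    [0,0,0,0,0,0],
    [0,0,0,0,0,0],
    [0,0,0,0,0,0],
  ],
)

```text
t: 4.72
tool_pos: [0.5873, 0.0326, 0.3387]
orientation: [-0.049, -3.141, -0.0]
force: [-0.2, -0.2, 0.5]
opening: 0.0176
gripper_force: 15.0
```

```bash
python3 -c "
from h import *
plan((.586,.0335,.17),flip=1);print(read_state()['wrist_torque'])"
```

```text
t 4.72 grasp [0.5873 0.0326 0.1717] units [0.007 0.004 0.009] [ 0.     -0.     -0.0003] mm 2 deg 0.1 F [-0.2 -0.2  0.5] open 0.0176 gf 15.0 q [-0.03  0.14  1.6   0.    1.4  -1.57]
[ 0.0656365  -0.04260392  0.04202531]
```

Request:
arm_command(
  increments=[
    [0,0,-0.05,0,0,0],
    [0,0,-0.12,0,0,0],
    [0,0,-0.2,0,0,0],
    [0,0,-0.28,0,0,0],
    [0,0,-0.36,0,0,0],
  ],
)

```text
t: 5.35
tool_pos: [0.5873, 0.0326, 0.4124]
orientation: [0.049, 3.14, -0.0]
force: [0.0, -1.0, -0.4]
opening: 0.0178
gripper_force: 15.0
```

Request:
arm_command(
  increments=[
    [0,0,-0.09,0,0,0],
    [0,0,-0.18,0,0,0],
    [0,0,-0.27,0,0,0],
    [0,0,-0.34,0,0,0],
    [0,0,-0.34,0,0,0],
  ],
)

```text
t: 5.98
tool_pos: [0.5875, 0.0326, 0.4804]
orientation: [0.049, 3.139, -0.0]
force: [0.3, 0.2, 0.0]
opening: 0.0178
gripper_force: 15.0
```

```bash
python3 -c "
from h import *
plan((.4545,.289,.27),flip=1)
c=cams()
import cv2
a=cv2.resize(c['side']['image'][120:290,200:370,::-1],(595,595),interpolation=2)
cv2.imwrite('pics/s2.png',a)"
```

```text
t 5.97 grasp [0.588  0.0326 0.3134] units [0.705 1.261 0.215] [ 0.      0.0008 -0.0004] mm 292 deg 0.2 F [0.3 0.2 0. ] open 0.0178 gf 15.0 q [-0.03  0.08  1.41  0.    1.65 -1.57]
```

View pics/s2.png

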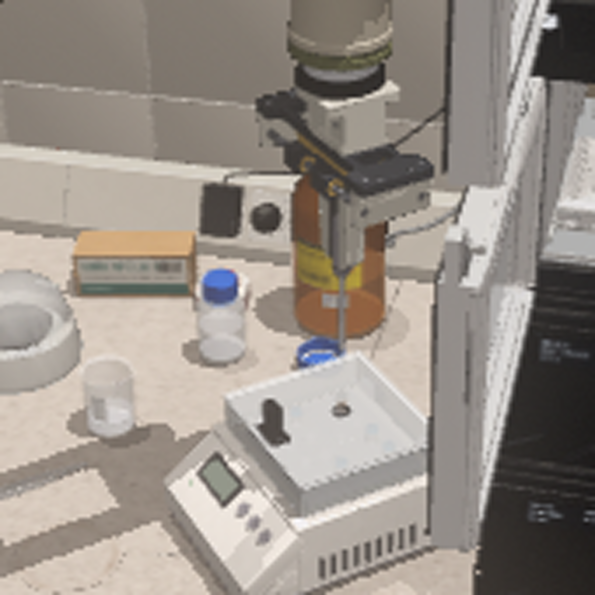

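Withdrawn: the thermometer hangs straight in the gripper with its tip at crop (343,350), and the cover stayed shut. Next it goes over the beaker.

Request:
arm_command(
  increments=[
    [0.09,0.16,0,0,0,0],
    [0.2,0.35,0,0,0,0],
    [0.32,0.56,0,0,0,0],
    [0.43,0.76,0,0,0,0],
    [0.52,0.92,0,0,0,0],
  ],
)

```text
t: 6.7
tool_pos: [0.4879, 0.2211, 0.4776]
orientation: [-0.048, -3.139, 0.001]
force: [0.7, 1.4, -0.5]
opening: 0.0173
gripper_force: 15.0
```

```bash
python3 -c "
from h import *
plan((.427,.289,.24),tilt=.349,flip=1)"
```

```text
t 6.7 grasp [0.4876 0.221  0.3106] units [0.6   0.33  0.404] [-2.000e-04 -1.116e-01 -1.000e-04] mm 159 deg 20.1 F [ 0.7  1.4 -0.5] open 0.0173 gf 15.0 q [ 0.33 -0.06  1.55  0.    1.65 -1.21]
```

Request:
arm_command(
  increments=[
    [0.14,0.08,0.09,0,-0.025,0],
    [0.29,0.16,0.19,0,-0.055,0],
    [0.45,0.25,0.3,0,-0.085,0],
    [0.6,0.33,0.404,0,-0.111,0],
    [0.6,0.33,0.404,0,-0.111,0],
  ],
)

```text
t: 7.32
tool_pos: [0.3685, 0.2898, 0.3943]
orientation: [0.037, 2.797, -0.011]
force: [-0.1, 0.2, -0.7]
opening: 0.0177
gripper_force: 15.0
```

Request:
arm_command(
  increments=[
    [0,0,0,0,0,0],
    [0,0,0,0,0,0],
    [0,0,0,0,0,0],
    [0,0,0,0,0,0],
    [0,0,0,0,0,0],
  ],
)

```text
t: 7.95
tool_pos: [0.3714, 0.2893, 0.398]
orientation: [0.044, 2.793, -0.008]
force: [-0.4, -0.3, -0.5]
opening: 0.0175
gripper_force: 15.0
```

```bash
python3 -c "
from h import *
import cv2
plan((.427,.289,.115),tilt=.349,flip=1)
c=cams()
a=cv2.resize(c['side']['image'][150:260,180:290,::-1],(550,550),interpolation=2)
b=cv2.resize(c['top']['image'][190:270,170:240,::-1],None,fx=6,fy=6,interpolation=2)
cv2.imwrite('pics/s3.png',a)
s=read_state();g=R.from_rotvec(s['orientation']).as_matrix()[:,2];tip=s['tool_pos']+g*(.167+.1157);print('tip',tip,proj(c['side'],tip))
for z in (.072,.0):
  print((proj(c['side'],[.4545,.289,z])-[180,150])*5)
print('tip crop',(proj(c['side'],tip)-[180,150])*5)
"
```

```text
t 7.95 grasp [0.4285 0.2875 0.2411] units [0.223 0.007 0.59 ] [-0.0002 -0.0001 -0.0005] mm 126 deg 0.1 F [-0.4 -0.3 -0.5] open 0.0175 gf 15.0 q [ 0.64 -0.36  1.98 -0.23  1.26 -0.86]
tip [0.46779245 0.28631703 0.13225101] [232.62831286 210.86281682]
[251.79930151 377.12692878]
[260.08705543 456.28604406]
tip crop [263.14156429 304.3140841 ]
```

View pics/s3.png

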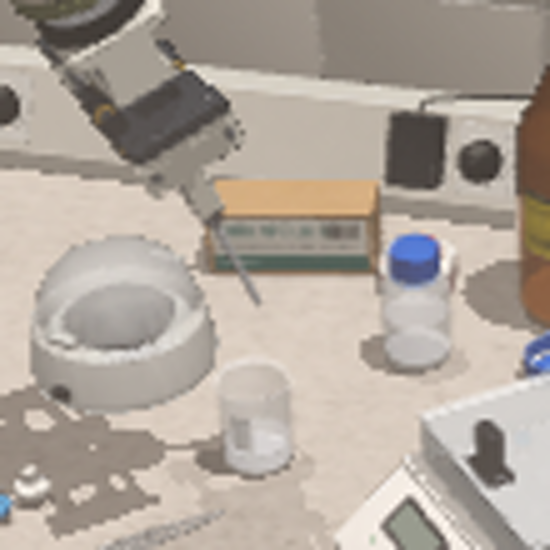

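The held tip is at crop (259,302), against a prediction of (263,304). The beaker rim is at (256,378) and its base at (259,452), so the tip is lined up over the opening. Lowering now.

Request:
arm_command(
  increments=[
    [0.034,0,0.094,0,0,0],
    [0.075,0,0.207,0,0,0],
    [0.12,0,0.329,0,0,0],
    [0.154,0,0.423,0,0,0],
    [0.175,0,0.48,0,0,0],
  ],
)

```text
t: 8.68
tool_pos: [0.3708, 0.2892, 0.2945]
orientation: [0.043, 2.794, -0.009]
force: [-0.7, 0.1, 0.1]
opening: 0.0178
gripper_force: 15.0
```

```bash
python3 -c "
from h import *
plan((.429,.2875,.115),tilt=.349,flip=1)"
```

```text
t 8.68 grasp [0.4276 0.2873 0.1375] units [0.033 0.    0.108] [-0.0004 -0.0005 -0.0002] mm 23 deg 0.1 F [-0.7  0.1  0.1] open 0.0178 gf 15.0 q [ 0.64 -0.28  2.1  -0.25  1.05 -0.81]
```

Request:
arm_command(
  increments=[
    [0.01,0,0.03,0,0,0],
    [0.018,0,0.056,0,0,0],
    [0.026,0,0.082,0,0,0],
    [0.033,0,0.104,0,0,0],
    [0.033,0,0.104,0,0,0],
  ],
)

```text
t: 9.3
tool_pos: [0.3719, 0.2893, 0.2736]
orientation: [0.043, 2.793, -0.008]
force: [0.3, 0.8, -0.5]
opening: 0.0177
gripper_force: 15.0
```

```bash
python3 -c "
from h import *
import cv2
plan((.429,.2875,.115),tilt=.349,flip=1)
c=cams()
a=cv2.resize(c['side']['image'][170:260,190:280,::-1],(540,540),interpolation=2)
cv2.imwrite('pics/s4.png',a)
"
```

```text
t 9.3 grasp [0.4288 0.2875 0.1166] units [ 0.003 -0.     0.008] [-0.0002 -0.0002 -0.0003] mm 2 deg 0.1 F [ 0.3  0.8 -0.5] open 0.0177 gf 15.0 q [ 0.64 -0.25  2.12 -0.25  1.01 -0.79]
```

View pics/s4.png

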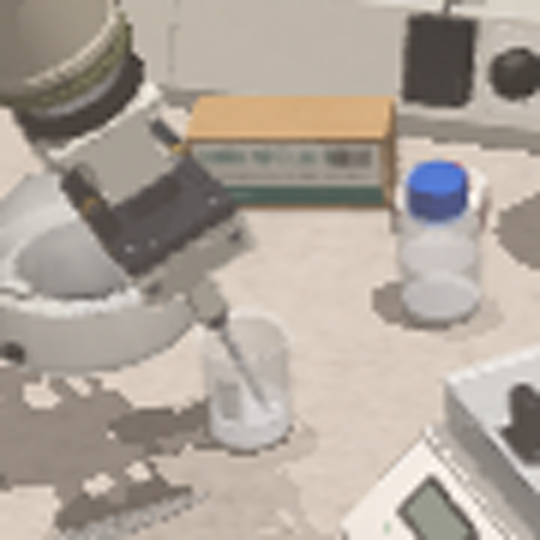

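The stem is inside the beaker with its tip at crop (268,408), just above the floor. I'll lower it about 2 mm more and release.

Request:
arm_command(
  increments=[
    [0.002,0,0.006,0,0,0],
    [0.004,0,0.012,0,0,0],
    [0.004,0,0.012,0,0,0],
    [0.004,0,0.012,0,0,0],
    [0.004,0,0.012,0,0,0],
  ],
)

```text
t: 10.02
tool_pos: [0.3721, 0.2894, 0.2715]
orientation: [0.043, 2.792, -0.008]
force: [0.4, 1.0, -1.0]
opening: 0.0176
gripper_force: 15.0
```

Request:
arm_command(
  increments=[
    [0,0,0,0,0,0],
    [0,0,0,0,0,0],
    [0,0,0,0,0,0],
    [0,0,0,0,0,0],
    [0,0,0,0,0,0],
  ],
  fingers=-0.2,
)

```text
t: 10.65
tool_pos: [0.372, 0.2894, 0.2714]
orientation: [0.043, 2.793, -0.008]
force: [-1.9, -0.6, 0.4]
opening: 0.0554
gripper_force: 0.0
```

Request:
arm_command(
  increments=[
    [0,0,0,0,0,0],
    [0,0,0,0,0,0],
    [0,0,0,0,0,0],
    [0,0,0,0,0,0],
    [0,0,0,0,0,0],
  ],
  fingers=-1,
)

```text
t: 11.28
tool_pos: [0.372, 0.2894, 0.2714]
orientation: [0.043, 2.793, -0.008]
force: [-0.1, -0.2, -0.2]
opening: 0.093
gripper_force: 0.0
```

```bash
python3 -c "
from h import *
import cv2
plan((.429,.2875,.115),tilt=.349,flip=1)
c=cams()
a=cv2.resize(c['side']['image'][170:260,190:280,::-1],(540,540),interpolation=2)
cv2.imwrite('pics/s5.png',a)
"
```

```text
t 11.28 grasp [0.4291 0.2876 0.1145] units [-0.    -0.001 -0.003] [-0.0001 -0.0001 -0.0003] mm 1 deg 0.1 F [-0.1 -0.2 -0.2] open 0.093 gf 0.0 q [ 0.64 -0.24  2.12 -0.25  1.   -0.79]
```

View pics/s5.png

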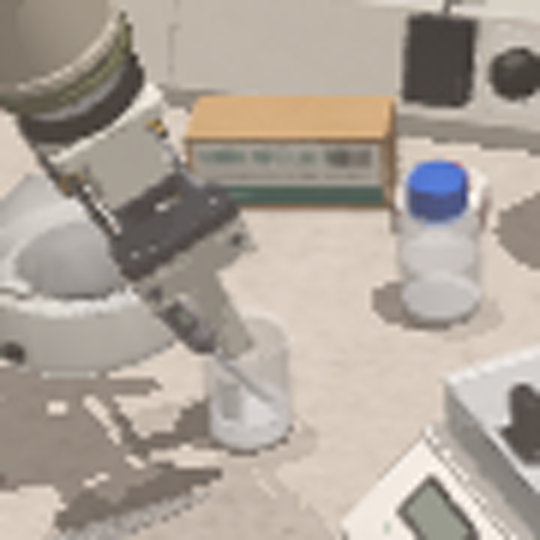

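Released: the thermometer leans inside the standing beaker. I'll back straight off along the fingers.

Request:
arm_command(
  increments=[
    [0,0,-0.06,0,0,0],
    [0,0,-0.16,0,0,0],
    [0,0,-0.28,0,0,0],
    [0,0,-0.42,0,0,0],
    [0,0,-0.56,0,0,0],
  ],
)

```text
t: 12.0
tool_pos: [0.3332, 0.2905, 0.3784]
orientation: [0.044, 2.792, -0.007]
force: [-0.2, 0.7, 0.8]
opening: 0.0932
gripper_force: 0.0
```

```bash
python3 -c "
from h import *
plan((.44,.2,.3),flip=1)"
```

```text
t 12.0 grasp [0.3903 0.2889 0.2215] units [-0.666 -0.436 -0.229] [ 0.0002  0.1112 -0.0004] mm 166 deg 20.0 F [-0.2  0.7  0.8] open 0.0932 gf 0.0 q [ 0.7  -0.44  2.07 -0.24  1.25 -0.79]
```

Request:
arm_command(
  increments=[
    [-0.12,-0.08,-0.05,0,0.022,0],
    [-0.26,-0.17,-0.1,0,0.045,0],
    [-0.41,-0.27,-0.15,0,0.07,0],
    [-0.55,-0.36,-0.19,0,0.095,0],
    [-0.666,-0.436,-0.229,0,0.111,0],
  ],
)

```text
t: 12.62
tool_pos: [0.4412, 0.1992, 0.467]
orientation: [-0.049, -3.14, -0.001]
force: [0.3, 1.1, -0.1]
opening: 0.0932
gripper_force: 0.0
```

```bash
python3 -c "
from h import *
plan((.512,.037,.24),flip=1)"
```

```text
t 12.62 grasp [0.441  0.1993 0.3   ] units [-0.38  -0.8    0.299] [ 0.0002 -0.0003 -0.0004] mm 187 deg 0.1 F [ 0.3  1.1 -0.1] open 0.0932 gf 0.0 q [ 0.32 -0.2   1.7   0.    1.64 -1.22]
```

Request:
arm_command(
  increments=[
    [-0.08,-0.17,0.06,0,0,0],
    [-0.19,-0.39,0.15,0,0,0],
    [-0.3,-0.62,0.24,0,0,0],
    [-0.38,-0.8,0.299,0,0,0],
    [-0.38,-0.8,0.299,0,0,0],
  ],
)

```text
t: 13.25
tool_pos: [0.5117, 0.0357, 0.4049]
orientation: [-0.054, -3.14, 0.001]
force: [-0.2, -0.3, -0.0]
opening: 0.0928
gripper_force: 0.0
```

```bash
python3 -c "
from h import *
import cv2
plan((.512,.037,.152),flip=1)
c=cams()
a=cv2.resize(c['side']['image'][170:280,200:320,::-1],None,fx=4,fy=4,interpolation=2)
b=cv2.resize(c['top']['image'][190:270,170:240,::-1],None,fx=4,fy=4,interpolation=2)
b=cv2.copyMakeBorder(b,0,a.shape[0]-b.shape[0],0,0,0)
cv2.imwrite('pics/s6.png',cv2.hconcat([a,b]))
print(a.shape)
"
```

```text
t 13.25 grasp [0.5114 0.0356 0.2379] units [-0.002  0.007  0.429] [-0.0001 -0.0005 -0.0014] mm 86 deg 0.3 F [-0.2 -0.3 -0. ] open 0.0928 gf 0.0 q [-0.03 -0.11  1.73 -0.    1.52 -1.57]
(440, 480, 3)
```

View pics/s6.png

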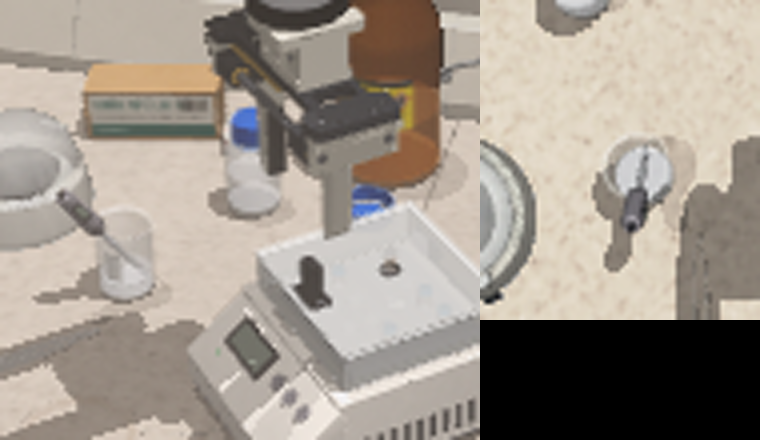

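The thermometer leans stably in the upright beaker (about (120,240) left, (635,190) right), and the fingers straddle the cover grip. I'll descend and pinch it.

Request:
arm_command(
  increments=[
    [-0.001,0.003,0.08,0,0,0],
    [-0.002,0.005,0.19,0,0,0],
    [-0.002,0.005,0.3,0,0,0],
    [-0.002,0.005,0.385,0,0,0],
    [-0.002,0.005,0.422,0,0,0],
  ],
)

```text
t: 13.98
tool_pos: [0.5114, 0.0394, 0.3196]
orientation: [-0.047, -3.139, -0.0]
force: [0.3, -0.2, -0.4]
opening: 0.0927
gripper_force: 0.0
```

Request:
arm_command(
  increments=[
    [0,0,0,0,0,0],
    [0,0,0,0,0,0],
    [0,0,0,0,0,0],
    [0,0,0,0,0,0],
    [0,0,0,0,0,0],
  ],
  fingers=1,
  force=20,
)

```text
t: 14.6
tool_pos: [0.512, 0.0387, 0.3212]
orientation: [0.049, 3.141, 0.0]
force: [0.2, 0.3, -0.0]
opening: 0.0477
gripper_force: 0.0
```

Request:
arm_command(
  increments=[
    [0,0,0,0,0,0],
    [0,0,0,0,0,0],
    [0,0,0,0,0,0],
    [0,0,0,0,0,0],
    [0,0,0,0,0,0],
  ],
)

```text
t: 15.22
tool_pos: [0.512, 0.0364, 0.321]
orientation: [-0.051, -3.141, 0.008]
force: [-0.3, -15.4, 0.9]
opening: 0.0217
gripper_force: 20.0
```

```bash
python3 -c "
from h import *
import cv2
plan((.512,.037,.152),flip=1)
c=cams()
a=cv2.resize(c['side']['image'][190:290,240:340,::-1],None,fx=5,fy=5,interpolation=2)
cv2.imwrite('pics/s7.png',a)
"
```

```text
t 15.22 grasp [0.5119 0.0355 0.154 ] units [-0.     0.003  0.01 ] [-0.0017 -0.0001 -0.0008] mm 2 deg 0.3 F [ -0.3 -15.4   0.9] open 0.0217 gf 20.0 q [-0.03 -0.05  1.83 -0.01  1.36 -1.56]
```

The pinch is firm (21.7 mm) but pushes about 15 N sideways, so I'll recentre by 3 mm in y and then follow the arc.

Request:
arm_command(
  increments=[
    [0,-0.008,0,0,0,0],
    [0,-0.016,0,0,0,0],
    [0,-0.016,0,0,0,0],
    [0,-0.016,0,0,0,0],
    [0,-0.016,0,0,0,0],
  ],
)

```text
t: 15.95
tool_pos: [0.5119, 0.0355, 0.321]
orientation: [-0.049, -3.141, 0.001]
force: [-0.1, -3.2, -1.4]
opening: 0.0221
gripper_force: 20.0
```

Request:
arm_command(
  increments=[
    [-0.029,0,-0.06,0,0,0],
    [-0.063,0,-0.117,0,0,0],
    [-0.101,0,-0.171,0,0,0],
    [-0.145,0,-0.221,0,0,0],
    [-0.192,0,-0.268,0,0,0],
  ],
)

```text
t: 16.58
tool_pos: [0.5508, 0.034, 0.3758]
orientation: [-0.049, -3.141, 0.001]
force: [-0.9, -5.5, -3.9]
opening: 0.0221
gripper_force: 20.0
```

```bash
python3 -c "
from h import *
plan((.512+.0834,.0335,.154+.0814),flip=1)"
```

```text
t 16.57 grasp [0.5508 0.0339 0.2088] units [-0.223  0.005 -0.133] [-0.0002 -0.0001 -0.0004] mm 52 deg 0.1 F [-0.9 -5.5 -3.9] open 0.0221 gf 20.0 q [-0.03  0.02  1.66 -0.    1.46 -1.57]
```

Request:
arm_command(
  increments=[
    [-0.052,-0.003,-0.042,0,0,0],
    [-0.107,-0.005,-0.079,0,0,0],
    [-0.165,-0.005,-0.112,0,0,0],
    [-0.225,-0.005,-0.139,0,0,0],
    [-0.225,-0.005,-0.139,0,0,0],
  ],
)

```text
t: 17.2
tool_pos: [0.596, 0.0319, 0.4041]
orientation: [0.049, 3.14, 0.0]
force: [-2.6, -2.5, 4.5]
opening: 0.0217
gripper_force: 20.0
```

```bash
python3 -c "
from h import *
import cv2
plan((.512+.0834,.0335,.154+.0814),flip=1)
c=cams()
a=cv2.resize(c['side']['image'][155:285,210:350,::-1],None,fx=4.5,fy=4.5,interpolation=2)
cv2.imwrite('pics/s8.png',a)
p=np.array([.546,.035]);Rz=R.from_euler('z',-.03).as_matrix()
for th in (40,45,50):
  o=[]
  for m in [(-44,80,128),(-44,-80,128),(106,80,128)]:
    v=np.array(m)/1e3-[.106,0,.094];v=R.from_euler('y',th,degrees=True).apply(v)+[.106,0,.094]
    w=Rz@v+[*p,0];o.append(np.round((proj(c['side'],w)-[210,155])*4.5).tolist())
  print(th,o)
"
```

```text
t 17.2 grasp [0.5963 0.0319 0.2371] units [0.003 0.008 0.008] [ 0.0001  0.0005 -0.0004] mm 2 deg 0.1 F [-2.6 -2.5  4.5] open 0.0217 gf 20.0 q [-0.03  0.12  1.5   0.    1.52 -1.57]
40 [[308.0, 228.0], [418.0, 339.0], [442.0, 292.0]]
45 [[321.0, 215.0], [432.0, 325.0], [445.0, 293.0]]
50 [[334.0, 203.0], [447.0, 312.0], [447.0, 295.0]]
```

View pics/s8.png

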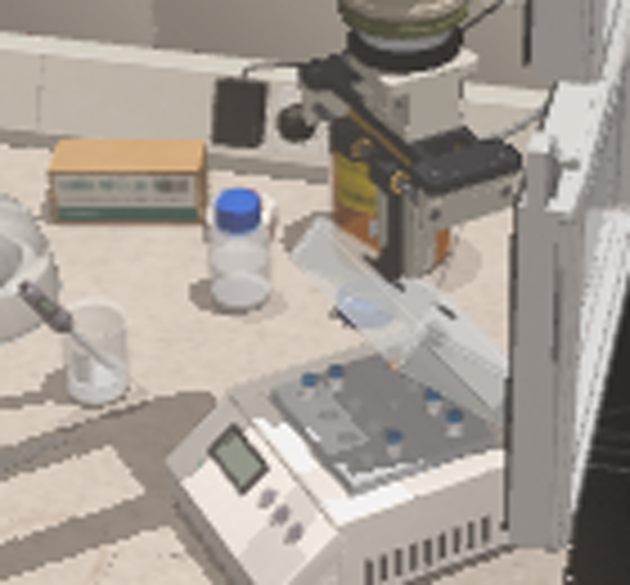

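The cover's front corners are at crop (320,218) and about (432,315), which matches the 45° prediction of (321,215) and (432,325). The thermometer stands in the beaker and the bottle is where it was. I'll let it settle and hand in.

Request:
arm_command(
  increments=[
    [0,0,0,0,0,0],
    [0,0,0,0,0,0],
    [0,0,0,0,0,0],
    [0,0,0,0,0,0],
    [0,0,0,0,0,0],
  ],
)

```text
t: 17.92
tool_pos: [0.5951, 0.032, 0.4037]
orientation: [0.049, 3.139, 0.0]
force: [-1.9, -3.2, 4.1]
opening: 0.0216
gripper_force: 20.0
```

```bash
python3 -c "
from h import *
plan((.512+.0834,.0335,.154+.0814),flip=1)
s=read_state();g=s['tool_pos']+R.from_rotvec(s['orientation']).as_matrix()[:,2]*.167
d=np.hypot(g[0]-.5119,g[2]-.154);a=np.degrees(2*np.arcsin(d/2/np.hypot(.14,.06)));print(a)
if abs(a-45)<1.5: print(close_job())"
```

```text
t 17.93 grasp [0.5954 0.032  0.2367] units [-0.001  0.008  0.006] [ 0.      0.0006 -0.0003] mm 2 deg 0.1 F [-1.9 -3.2  4.1] open 0.0216 gf 20.0 q [-0.03  0.12  1.5   0.    1.52 -1.57]
45.39009550063257
the job is handed in; nothing more can be done
None
```

I handed the job in at about 18 s: the thermometer is standing in the beaker, and the arm is still holding the cover open at about 45° (45.4° worked out from the arm's motion); I never touched the bottle or the timer.

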